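# Clear the ear defenders and open the safety cap

## Robot

A 6-joint arm with a two-finger parallel gripper is mounted at the origin on the work surface. World frame = base frame: x ahead of the robot, y to its left, z up, the work surface at z = 0. Lengths are in m, angles in rad, forces in N, time in s.
With the tool pointing down it reaches from about 0.3 to 0.775 m from the base axis. Payload 14.6 kg.
Tool frame: the origin (TCP) lies midway between the tips of the shut fingers; the grasp point (between the pads) lies 19 mm behind it (ctrl.pinch_z is the distance from the TCP to the grasp point, in m); z points along the fingers, y is the line along which they close (so a half turn about z gives the same grasp; the last joint's range is limited). The gripper opens to 94 mm and grips with 3 to 60 N. Pads are 16 mm wide; open, the fingers measure 119 mm over their backs; the gripper's body (75 mm by 177 mm) begins 78 mm behind the grasp point.
Start: joints at [1.158, 0.3, 1.521, -0, 1.321, -0.067], TCP at [0.186, 0.517, 0.205] pointing down, gripper open.
Joint ranges: [-3.03, 3.03], [-0.79, 2.21], [0.23, 2.52], [-1.04, 4.18], [0, 3.07], [-2.55, 2.55]. Speed limits (rad/s): [2.22, 2.22, 2.57, 3.14, 3.14, 3.14].

## Interface

Orientations are given as [roll, pitch, yaw] about the fixed x, y, z axes, in that order (R = Rz(yaw) Ry(pitch) Rx(roll)).
In Python, from station import ctrl gives the robot as it stands.
- The arm moves only by the tool jog_arm, never from a script. Its argument "motion" is a list of rows, each a list of 7 numbers: the shift along the tool's x, y, z in m, then the turn, a rotation vector about the tool's x, y, z in rad, then the opening, from -1 (shut) to 1 (fully open). In form: [[tx, ty, tz, rx, ry, rz, gripper], ...]. A call has 1 to 5 rows; each row shifts and turns the commanded pose from where the row before left it, along the tool's axes as they then stand; what a row does not reach is not made up. A row lasts 1/10 s, in which the tool goes at most 50 mm and 8.59 degrees, less where a joint would pass 70% of its speed; a pose out of reach is approached as far as the arm can. A call is refused whole if a number of a shift passes 0.05 or a number of a turn 0.15, either way. A call with a gripper value outside its range is refused whole. The fingers move at their own pace and stop on an object; "squeeze" is the grip in N (left out, the last holds). Time passes only in rows, so rows that do not move let the fingers close. It gives the time, the measured TCP pose, the force, the opening and the grip force at its end, in the units of the state.
- ctrl.get_obs(): the state, without advancing time (a new reading comes with each control period).
- ctrl.camera(name): name is "side" or "top" or "wrist"; returns the picture (420x560x3 uint8, red, green, blue); there is no depth.
- ctrl.camera_model(name): a dict with "intrinsics" (3x3 intrinsics, pixels), "rvec" (rotation vector, rad) and "tvec" (3), from world to camera coordinates, as OpenCV has them. Camera axes: x right, y down, z forward; pixel columns grow to the right and rows downward; lengths in m; the calibration is good to about 2 mm. A picture is of the moment at which its call begins: read the wrist's pose just before it. camera_model takes no time and is no camera call; for the wrist camera it gives the pose at the moment of the call.
- ctrl.hand_in(): hands the job in; it is judged then, once.
The state is a dict: "time_s": time; "qpos": joint angles; "joint_vel": joint speeds; "tau": joint torques, N m; "ee_pos": TCP position; "eef_rot": TCP orientation; "force": force on the tool from outside, world axes, zero at the start; "moment": the same for the moment, N m; "grip_width": finger opening in m; "grip_force": force on a finger pad.
Only numpy, scipy, OpenCV 4.12 (cv2) and the standard library are available. Lean on these libraries where they do the work, as an engineer would, in place of code of your own. Each camera call takes 0.05 s, during which the arm holds its last target. There are 200 camera calls.

## Task

Someone left the ear defenders standing over the cleaner bottle: first hang them by their headband over the horizontal bar of the stand and let them go there. Then open the bottle in its cradle: press the push-and-turn cap down, keep it down while you twist it counter-clockwise until it comes free, lift it off and finish still holding it level in the gripper, straight above the bottle and about 10 cm higher than it sat; do not put it down. Leave the other things on the bench where they are.

Things in the scene. Friction and masses are not known exactly. Their poses are not given: they have to be found in the camera images.
- muffs_crown (a point): Centre of the ear defenders' headband cushion: grey pad 28 mm wide along own x, 74 mm long along own y, bent down 10 degrees to each side; underside 12 mm below this point at its middle, top about 16 mm above. z up. Grip it across the 28 mm from above, high, so that the fingertips stay above its underside, where the bar will be. To hang, the bar must run along own x under the cushion.
- muffs: The rigid ear defenders, black, about 0.22 kg; origin on the underside between the ear cups, 162 mm below muffs_crown. The cups are the feet, at own y = +-62 to +-88 mm, 60 mm wide along x, 70 mm high; thin steel straps join them to the cushion. They start standing on the bench astride the bottle, about 25 mm of air between cap and cushion.
- bar_mid (a point): Middle of the axis of the horizontal steel bar, 14 mm in diameter, 180 mm above the bench. Own x runs along the bar, from -100 mm (free end, rubber ball 18 mm in diameter) to +110 mm, where a post carries it. z up.
- stand: The bar's stand, bolted down; origin on the bench, 180 mm below bar_mid. Foot plate 110 mm square, 8 mm thick, centred at own x = +90 mm.
- bottle_mouth (a point): Centre of the top of the bottle's neck, 92 mm above the bench; z up. Own x is the direction of the slot through which the cap's two lugs leave the neck. Neck 39 mm in diameter.
- bottle: Squat white cleaner bottle, 68 mm in diameter, shoulder at 52 to 67 mm height, in a square steel cradle of 84 mm, 28 mm high; bolted down, neither moves nor turns. Origin on the bench, 92 mm below bottle_mouth.
- cap_center (a point): Centre of the grip part of the grey round ribbed push-and-turn cap: 48 mm in diameter, 26 mm high, below it a skirt 12 mm deep of the same diameter. Seated, 20 mm above bottle_mouth. Own x lies along its two hidden lugs, which reach 34 mm below this point; at the start it is 75 degrees clockwise (from above) of the bottle's x. z up.
- cap: The cap, 35 g; origin 13 mm below cap_center. A spring holds it up with 6 N; it goes down 7 mm to a hard stop (11 N). It cannot turn until pressed over 4 mm: press 5 to 7 mm and keep it so, turn 75 degrees counter-clockwise (from above) to a stop up to 4 degrees further; there, its x within 8 degrees of the bottle's x, it lifts straight off.
- backing_pad: bystander: aluminium backing pad, 80 mm in diameter, 24 mm high; origin at its underside
- flap_disc: bystander: black flap disc, 90 mm in diameter with a hole, 14 mm high; origin at its underside
- spanner: bystander: steel spanner 160 mm long, lying flat along its own x
- oil_bottle: bystander: slim grey bottle with a plain black cap, 56 mm in diameter, 150 mm high; origin at its underside
- wire_cup: bystander: steel wire cup brush, 68 mm in diameter, 45 mm high; origin at its underside

How it is judged:
On the way, in this order (a step that is already met when the one before it is completed fails the run):
1. the ear defenders hang over the bar, let go and still (x of muffs_crown in the frame of bar_mid between -0.09 and 0.09 m and y of muffs_crown in the frame of bar_mid between -0.03 and 0.03 m and z of muffs_crown in the frame of bar_mid between 0.008 and 0.035 m and angle between muffs_crown's own z axis and vertical below 0.35 rad and angle between the x axis of muffs_crown and the x axis of bar_mid, either way round below 0.6 rad and contact force between muffs and stand above 0.8 N and contact force between muffs and the fingers below 0.1 N and linear speed of muffs below 0.05 m/s), for 0.2 s.
2. the cap is pressed down at least 3 mm while held in the fingers (z of cap_center in the frame of bottle_mouth below 0.017 m and contact force between the fingers and cap above 1 N), for 0.1 s.
3. the cap, still in the neck, has been twisted free (lugs within 12 degrees of the slot) (angle between the x axis of cap_center and the x axis of bottle_mouth, either way round below 0.21 rad and z of cap_center in the frame of bottle_mouth below 0.026 m and horizontal distance between cap_center and bottle_mouth below 0.01 m), for 0.05 s.
At the end, for the whole second after the job is handed in: Cap held still in the fingers, level within 14 degrees, 5 to 16 cm above its seat, within 35 mm of straight above the bottle, touching nothing else; ear defenders at rest, let go, headband over the bar (within 30 mm sideways, 90 mm along, 20 degrees of upright) (all of step 1 and z of cap_center in the frame of bottle_mouth between 0.07 and 0.18 m and horizontal distance between cap_center and bottle_mouth below 0.035 m and angle between cap_center's own z axis and vertical below 0.25 rad and contact force between the fingers and cap above 1 N and contact force between cap and bottle below 0.1 N and contact force between cap and muffs below 0.1 N and linear speed of cap below 0.03 m/s); the arm keeps its last pose, push and grip.
It fails at once if a bystander is moved more than 4 cm (distance of any of backing_pad, flap_disc, spanner, oil_bottle, wire_cup from where it was at the start of the episode above 0.04 m).
It also fails if it takes over 54 s, if anything falls off the work surface, if the arm or the gripper's body presses on something with over 40 N, if the wrist force passes 120 N, or if a joint passes its speed limit or range.

## Working session

There is one attempt and no reset: what is moved stays moved. The work goes in short steps, Python scripts to look and compute and a tool call to move; the robot and the scene stay as the last step left them, time stands still between calls to the robot, and variables do not carry over. Pictures are saved under pics/ and viewed, at most 10 in all, crops included, and the job is handed in when it is done.

Besides the shell and the picture viewer there is one more tool, called after ">>>" as name(argument=value, ...), one argument or row to a line, values as JSON. jog_arm: Moves the arm, as the interface text tells. Its arguments: {"type":"object","properties":{"motion":{"type":"array"},"squeeze":{"type":"number"}},"required":["motion"]}

```bash
ls; mkdir -p pics; cat > h.py <<'E'
import numpy as np,cv2
from scipy.spatial.transform import Rotation as R
from station import ctrl
def ray(m,uv):
    K=np.array(m["intrinsics"]);Rm=cv2.Rodrigues(np.array(m["rvec"],float))[0];t=np.array(m["tvec"],float)
    d=Rm.T@np.linalg.inv(K)@np.array([uv[0],uv[1],1.]);return -Rm.T@t,d/np.linalg.norm(d)
def onz(m,uv,z):
    c,d=ray(m,uv);return c+d*(z-c[2])/d[2]
def tri(m1,a,m2,b):
    c1,d1=ray(m1,a);c2,d2=ray(m2,b)
    s=np.linalg.lstsq(np.c_[d1,-d2],c2-c1,rcond=None)[0]
    p,q=c1+s[0]*d1,c2+s[1]*d2;return (p+q)/2,np.linalg.norm(p-q)
def proj(m,p):
    return cv2.projectPoints(np.array(p,float).reshape(-1,1,3),np.array(m["rvec"],float),np.array(m["tvec"],float),np.array(m["intrinsics"],float),None)[0].reshape(-1,2)
def snap(n,f):
    m=ctrl.camera_model(n);im=ctrl.camera(n)[:,:,::-1].copy();cv2.imwrite(f,im);return m,im
E
python3 - <<'E'
from h import *
for n in("top","side"):
    m,im=snap(n,f"pics/{n}0.png");c,d=ray(m,(280,210));print(n,c.round(3),d.round(3),m["intrinsics"][0][0])
o=ctrl.get_obs();print(o)
E
```

```text
pics
top [0.464 0.012 0.955] [ 0.128  0.021 -0.992] 406.5748228159613
side [ 0.403 -0.513  0.698] [ 0.2    0.67  -0.715] 386.8500200619185
{'time_s': 0.1, 'qpos': array([ 1.15842681e+00,  3.00433408e-01,  1.52149138e+00, -4.98037576e-06,
        1.32069313e+00, -6.65876915e-02]), 'joint_vel': array([-0.001441  ,  0.00044342, -0.002197  ,  0.00100799, -0.00177459,
       -0.00099467]), 'tau': array([ 2.93431374e-03, -5.32641256e+01, -3.53280759e+01,  7.10352603e-02,
        2.34626234e-02, -2.35839252e-05]), 'ee_pos': array([0.18632081, 0.51724195, 0.20494495]), 'eef_rot': array([-3.14056934e+00, -6.34059327e-05,  2.79581203e+00]), 'force': array([-0.20702227, -0.56380921,  0.26227755]), 'moment': array([ 0.00549127,  0.00233135, -0.00527684]), 'grip_force': 0.0, 'grip_width': 0.09398252992948522}
```

View pics/top0.png

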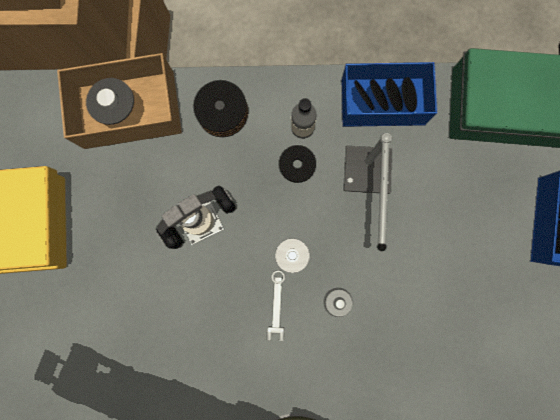

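View pics/side0.png

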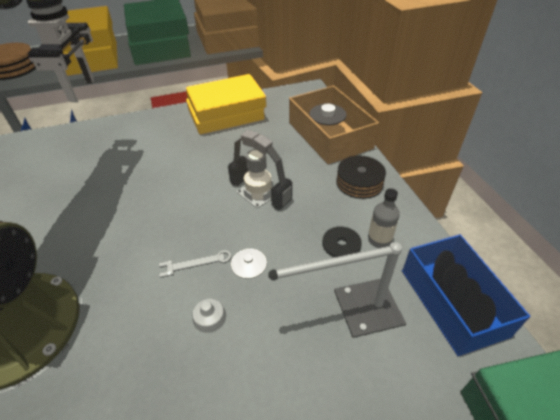

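The top view shows the muffs around (195,215), with cups at (170,237) and (225,200). The bar runs from its ball at (382,247) to the post at (387,137). The side view shows the muffs at (260,170) and the bar from (273,274) to (395,248). I'll zoom in on both.

```bash
python3 - <<'E'
from h import *
t=cv2.imread("pics/top0.png");s=cv2.imread("pics/side0.png")
a=cv2.resize(t[175:260,145:245],(400,340),interpolation=cv2.INTER_CUBIC)
b=cv2.resize(s[125:210,220:320],(400,340),interpolation=cv2.INTER_CUBIC)
cv2.imwrite("pics/c0.png",np.hstack([a,b]))
m=ctrl.camera_model("top");ms=ctrl.camera_model("side")
for uv in[(382,247),(387,137)]: print(onz(m,uv,.18).round(4),proj(ms,onz(m,uv,.18)))
for uv in[(170,237),(225,200)]: print(onz(m,uv,.06).round(4))
E
```

```text
[ 0.4905 -0.164   0.18  ] [[271.84876723 275.76695582]]
[ 0.7048 -0.1818  0.18  ] [[396.48465319 250.57844234]]
[0.5214 0.2753 0.06  ]
[0.6028 0.1538 0.06  ]
```

View pics/c0.png

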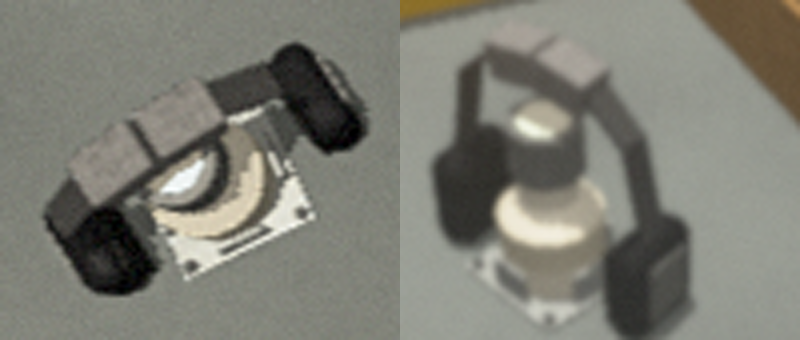

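```bash
python3 - <<'E'
from h import *
m=ctrl.camera_model("top");ms=ctrl.camera_model("side")
a=(180.9,210.6);print(onz(m,a,.178),proj(ms,onz(m,a,.178)))
print(tri(m,a,ms,(257.5,136.2)))
for c in[(70,158),(190,82),(225,122),(100,200)]: print(onz(m,(145+c[0]/4,175+c[1]/4),.172).round(4))
mw=ctrl.camera_model("wrist");o=ctrl.get_obs();c,d=ray(mw,(280,210))
T=R.from_euler("xyz",o["eef_rot"]).as_matrix()
print("wrist in tool",T.T@(c-o["ee_pos"]),T.T@d,mw["intrinsics"][0][0])
E
```

```text
[0.56472472 0.22060091 0.178     ] [[254.27560759 136.26398579]]
(array([0.5685528 , 0.22041246, 0.17669204]), np.float64(0.00736716745309963))
[0.5583 0.2581 0.172 ]
[0.5951 0.2    0.172 ]
[0.5751 0.1825 0.172 ]
[0.5375 0.243  0.172 ]
wrist in tool [ 0.06503343  0.00094882 -0.17884134] [-0.23710543 -0.00544734  0.97146865] 315.25996500106567
```

```bash
cat >> h.py <<'E'
def rows(p,yaw_deg,n):
    """n equal world steps to TCP p, tool down, yaw; rows in tool axes"""
    o=ctrl.get_obs();T=R.from_euler("xyz",o["eef_rot"]);G=R.from_euler("xyz",[np.pi,0,np.radians(yaw_deg)])
    w=(T.inv()*G).as_rotvec();s=(np.array(p)-o["ee_pos"])/n
    for i in range(n):
        print((T*R.from_rotvec(w*i/n)).inv().apply(s).round(4).tolist(),(w/n).round(4).tolist())
E
python3 -c "
from h import *
rows([.545,.19,.33],122.3,12)"
```

```text
[-0.0374, -0.0155, -0.0104] [-0.0001, 0.0, 0.0551]
[-0.0382, -0.0135, -0.0104] [-0.0001, 0.0, 0.0551]
[-0.0388, -0.0113, -0.0104] [-0.0001, 0.0, 0.0551]
[-0.0394, -0.0092, -0.0104] [-0.0001, 0.0, 0.0551]
[-0.0399, -0.007, -0.0104] [-0.0001, 0.0, 0.0551]
[-0.0402, -0.0048, -0.0104] [-0.0001, 0.0, 0.0551]
[-0.0404, -0.0026, -0.0104] [-0.0001, 0.0, 0.0551]
[-0.0405, -0.0003, -0.0104] [-0.0001, 0.0, 0.0551]
[-0.0404, 0.0019, -0.0104] [-0.0001, 0.0, 0.0551]
[-0.0403, 0.0041, -0.0104] [-0.0001, 0.0, 0.0551]
[-0.04, 0.0063, -0.0104] [-0.0001, 0.0, 0.0551]
[-0.0396, 0.0085, -0.0104] [-0.0001, 0.0, 0.0551]
```

>>> jog_arm(
  motion=[
    [-0.037,-0.015,-0.01,0,0,0.055,1],
    [-0.038,-0.013,-0.01,0,0,0.055,1],
    [-0.039,-0.011,-0.01,0,0,0.055,1],
    [-0.039,-0.009,-0.01,0,0,0.055,1],
    [-0.04,-0.007,-0.01,0,0,0.055,1],
  ],
  squeeze=30,
)

```text
time_s: 0.6
ee_pos: [0.3367, 0.3814, 0.2556]
eef_rot: [-3.141, -0.0, 2.519]
force: [0.7, 0.6, 0.1]
grip_width: 0.0941
grip_force: 0.0
```

>>> jog_arm(
  motion=[
    [-0.04,-0.005,-0.01,0,0,0.055,1],
    [-0.04,-0.003,-0.01,0,0,0.055,1],
    [-0.04,0,-0.01,0,0,0.055,1],
    [-0.04,0.002,-0.01,0,0,0.055,1],
    [-0.04,0.004,-0.01,0,0,0.055,1],
  ],
)

```text
time_s: 1.1
ee_pos: [0.4849, 0.2459, 0.3056]
eef_rot: [-3.141, -0.0, 2.244]
force: [-0.2, 0.6, -0.2]
grip_width: 0.0941
grip_force: 0.0
```

>>> jog_arm(
  motion=[
    [-0.04,0.006,-0.01,0,0,0.055,1],
    [-0.04,0.008,-0.01,0,0,0.055,1],
    [0,0,0,0,0,0,1],
    [0,0,0,0,0,0,1],
  ],
)

```text
time_s: 1.5
ee_pos: [0.5435, 0.1915, 0.3247]
eef_rot: [-3.141, -0.0, 2.135]
force: [0.4, 0.7, -0.6]
grip_width: 0.0943
grip_force: 0.0
```

```bash
python3 - <<'E'
from h import *
o=ctrl.get_obs();print(o["ee_pos"],np.degrees(o["eef_rot"]),o["force"])
m,im=snap("wrist","pics/w1.png");np.save("w1.npy",np.array([*m["rvec"],*m["tvec"]],float).ravel())
print(proj(m,[.566,.2205,.178]))
E
```

```text
[0.54351044 0.19147628 0.32474512] [-1.79940957e+02 -2.84679829e-02  1.22322808e+02] [ 0.38858563  0.66092725 -0.63886315]
[[313.86523041 185.57387428]]
```

View pics/w1.png

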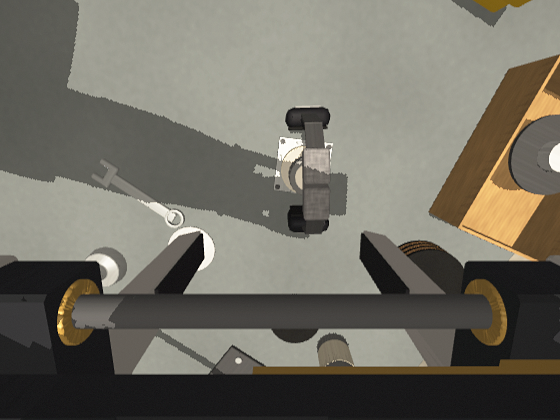

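The wrist view shows the cushion at columns 303–330, rows 149–219, with its ridge at row 185. It is upright in the image, so the yaw is right.

```bash
python3 - <<'E'
from h import *
m=ctrl.camera_model("wrist")
p=onz(m,(316.5,185),.178);print(p, onz(m,(303,185),.176),onz(m,(330,185),.176))
rows([p[0],p[1],.30],122.3,2)
E
```

```text
[0.5674327  0.22318128 0.178     ] [0.55582342 0.21542881 0.176     ] [0.57975846 0.23062326 0.176     ]
[0.0065, 0.0186, 0.0124] [-0.0005, -0.0002, 0.0009]
[0.0066, 0.0186, 0.0124] [-0.0005, -0.0002, 0.0009]
```

>>> jog_arm(
  motion=[
    [0.006,0.018,0.025,0,0,0,1],
    [0.006,0.018,0.035,0,0,0,1],
    [0,0,0.035,0,0,0,1],
    [0,0,0.035,0,0,0,1],
    [0,0,0.03,0,0,0,1],
  ],
)

```text
time_s: 2.05
ee_pos: [0.5658, 0.2225, 0.1634]
eef_rot: [-3.14, -0.0, 2.138]
force: [0.2, -0.4, 0.3]
grip_width: 0.0937
grip_force: 0.0
```

>>> jog_arm(
  motion=[
    [0,0,0.006,0,0,0,1],
    [0,0,0,0,0,0,1],
  ],
)

```text
time_s: 2.25
ee_pos: [0.5667, 0.222, 0.1594]
eef_rot: [-3.141, -0.0, 2.137]
force: [0.3, -0.8, -0.2]
grip_width: 0.0939
grip_force: 0.0
```

```bash
python3 - <<'E'
from h import *
o=ctrl.get_obs();print(o["ee_pos"],np.degrees(o["eef_rot"]),o["force"])
rows([.567,.222,.156],122.3,1)
E
```

```text
[0.56666619 0.22201741 0.15943446] [-1.79938619e+02 -1.77407886e-02  1.22455454e+02] [ 0.25083599 -0.7541099  -0.17609467]
[-0.0002, 0.0003, 0.0034] [-0.0011, -0.0003, 0.0027]
```

>>> jog_arm(
  motion=[
    [0,0,0.003,0,0,0,-1],
    [0,0,0,0,0,0,-1],
    [0,0,0,0,0,0,-1],
    [0,0,0,0,0,0,-1],
    [0,0,0,0,0,0,-1],
  ],
)

```text
time_s: 2.75
ee_pos: [0.5675, 0.2213, 0.1568]
eef_rot: [3.141, 0.0, 2.136]
force: [-0.9, -0.5, -0.0]
grip_width: 0.0576
grip_force: 0.0
```

>>> jog_arm(
  motion=[
    [0,0,0,0,0,0,-1],
    [0,0,0,0,0,0,-1],
    [0,0,-0.01,0,0,0,-1],
    [0,0,-0.02,0,0,0,-1],
    [0,0,0,0,0,0,-1],
  ],
)

```text
time_s: 3.25
ee_pos: [0.5684, 0.2216, 0.1895]
eef_rot: [3.137, 0.001, 2.136]
force: [-0.5, 0.0, 0.5]
grip_width: 0.0174
grip_force: 0.0
```

The fingers are slower than I allowed for, about 75 mm/s, and closed above the cushion. I'll open them and look again.

>>> jog_arm(
  motion=[
    [0,0,-0.03,0,0,0,1],
    [0,0,-0.03,0,0,0,1],
    [0,0,-0.03,0,0,0,1],
    [0,0,-0.03,0,0,0,1],
    [0,0,0,0,0,0,1],
  ],
)

```text
time_s: 3.75
ee_pos: [0.5682, 0.2216, 0.3104]
eef_rot: [3.135, 0.002, 2.136]
force: [0.2, 0.1, 0.3]
grip_width: 0.0539
grip_force: 0.0
```

>>> jog_arm(
  motion=[
    [0,0,0,0,0,0,1],
    [0,0,0,0,0,0,1],
    [0,0,0,0,0,0,1],
    [0,0,0,0,0,0,1],
    [0,0,0,0,0,0,1],
  ],
)

```text
time_s: 4.25
ee_pos: [0.5673, 0.2213, 0.306]
eef_rot: [-3.141, -0.0, 2.136]
force: [-0.2, 0.2, 0.1]
grip_width: 0.0928
grip_force: 0.0
```

```bash
python3 - <<'E'
from h import *
o=ctrl.get_obs();print(o["ee_pos"],np.degrees(o["eef_rot"]),o["force"],o["grip_width"])
m,im=snap("wrist","pics/w2.png");uv=proj(m,[.567,.222,.178])[0];print(uv)
t=snap("top","pics/top2.png")[1]
x,y=uv.astype(int);c=im[max(0,y-75):y+75,x-100:x+100]
a=cv2.resize(c,(400,300),interpolation=cv2.INTER_CUBIC)
cv2.imwrite("pics/c2.png",np.hstack([a,cv2.resize(t[180:255,145:245],(400,300))]));print(y-75,x-100)
E
```

```text
[0.56731213 0.22126648 0.30598855] [-1.79961986e+02 -1.09353552e-02  1.22371718e+02] [-0.24025198  0.211306    0.12962768] 0.09281415490846874
[280.80469763 200.21319393]
125 180
```

View pics/c2.png

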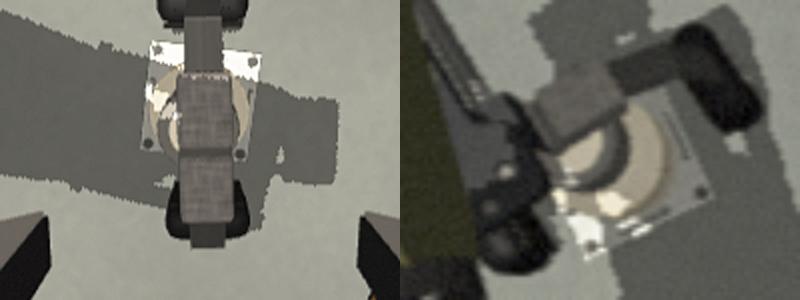

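The muffs are undisturbed: the cushion centre is at about (283,200), within 3 mm of the prediction. I'll go down again and close for longer this time.

>>> jog_arm(
  motion=[
    [0,0.002,0.035,0,0,0,0.3],
    [0,0,0.035,0,0,0,0.3],
    [0,0,0.035,0,0,0,0.3],
    [0,0,0.03,0,0,0,0.3],
    [0,0,0.016,0,0,0,0.3],
  ],
)

```text
time_s: 4.85
ee_pos: [0.5681, 0.2221, 0.1526]
eef_rot: [-3.138, -0.001, 2.136]
force: [0.5, 0.6, -0.1]
grip_width: 0.0619
grip_force: 0.0
```

>>> jog_arm(
  motion=[
    [0,0,0,0,0,0,-1],
    [0,0,0,0,0,0,-1],
    [0,0,0,0,0,0,-1],
    [0,0,0,0,0,0,-1],
    [0,0,0,0,0,0,-1],
  ],
)

```text
time_s: 5.35
ee_pos: [0.5693, 0.2225, 0.1563]
eef_rot: [3.14, 0.0, 2.136]
force: [-0.4, 0.8, 3.7]
grip_width: 0.0277
grip_force: 29.8
```

>>> jog_arm(
  motion=[
    [0,0,0,0,0,0,-1],
    [0,0,0,0,0,0,-1],
    [0,0,0,0,0,0,-1],
    [0,0,0,0,0,0,-1],
  ],
)

```text
time_s: 5.75
ee_pos: [0.5693, 0.2225, 0.1563]
eef_rot: [3.14, 0.0, 2.136]
force: [-1.9, -0.2, 6.1]
grip_width: 0.0279
grip_force: 29.8
```

>>> jog_arm(
  motion=[
    [0,0,-0.02,0,0,0,-1],
    [0,0,-0.035,0,0,0,-1],
    [0,0,-0.04,0,0,0,-1],
    [0,0,-0.04,0,0,0,-1],
    [0,0,-0.04,0,0,0,-1],
  ],
)

```text
time_s: 6.25
ee_pos: [0.5687, 0.2222, 0.3318]
eef_rot: [-3.141, -0.0, 2.136]
force: [0.6, 0.1, -2.2]
grip_width: 0.0279
grip_force: 29.8
```

>>> jog_arm(
  motion=[
    [0,0,-0.035,0,0,0,-1],
    [0,0,-0.015,0,0,0,-1],
    [0,0,0,0,0,0,-1],
  ],
)

```text
time_s: 6.55
ee_pos: [0.5693, 0.2225, 0.3824]
eef_rot: [3.138, 0.001, 2.136]
force: [-0.1, 0.3, -2.8]
grip_width: 0.0277
grip_force: 29.8
```

```bash
python3 - <<'E'
from h import *
o=ctrl.get_obs();print(o["ee_pos"],np.degrees(o["eef_rot"]),o["force"],o["grip_width"])
T=snap("top","pics/top3.png")[1]
# bar centreline from the top view: bright bar pixels in region per row
m=ctrl.camera_model("top");g=cv2.cvtColor(T,cv2.COLOR_BGR2GRAY)
for r in(160,180,200,220,240):
    print(r,[int(v) for v in g[r,374:394]])
rows([.575,-.171,.385],85.3,11)
E
```

```text
[0.56933751 0.22245739 0.38239312] [1.79812579e+02 4.74000483e-02 1.22370903e+02] [-0.1238268   0.31220536 -2.830046  ] 0.02772462659435823
160 [86, 102, 100, 95, 97, 98, 91, 115, 149, 179, 212, 220, 207, 186, 136, 92, 93, 97, 136, 153]
180 [102, 102, 101, 105, 101, 96, 103, 135, 177, 192, 221, 211, 193, 151, 109, 99, 104, 137, 149, 151]
200 [140, 138, 143, 145, 144, 118, 128, 162, 192, 225, 224, 197, 188, 164, 149, 149, 149, 148, 146, 146]
220 [144, 149, 142, 143, 133, 132, 157, 187, 228, 232, 217, 180, 149, 134, 151, 147, 146, 149, 152, 153]
240 [147, 150, 150, 141, 128, 146, 178, 225, 238, 221, 187, 157, 143, 151, 148, 146, 148, 148, 149, 148]
[-0.0305, -0.0187, -0.0004] [0.0, -0.0, 0.0588]
[-0.0315, -0.0169, -0.0004] [0.0, -0.0, 0.0588]
[-0.0325, -0.015, -0.0004] [0.0, -0.0, 0.0588]
[-0.0333, -0.0131, -0.0004] [0.0, -0.0, 0.0588]
[-0.034, -0.0111, -0.0004] [0.0, -0.0, 0.0588]
[-0.0346, -0.0091, -0.0004] [0.0, -0.0, 0.0588]
[-0.0351, -0.007, -0.0004] [0.0, -0.0, 0.0588]
[-0.0354, -0.0049, -0.0004] [0.0, -0.0, 0.0588]
[-0.0357, -0.0028, -0.0004] [0.0, -0.0, 0.0588]
[-0.0358, -0.0007, -0.0004] [0.0, -0.0, 0.0588]
[-0.0357, 0.0014, -0.0004] [0.0, -0.0, 0.0588]
```

>>> jog_arm(
  motion=[
    [-0.03,-0.019,0,0,0,0.059,-1],
    [-0.032,-0.017,0,0,0,0.059,-1],
    [-0.033,-0.015,0,0,0,0.059,-1],
    [-0.033,-0.013,0,0,0,0.059,-1],
    [-0.034,-0.011,0,0,0,0.059,-1],
  ],
)

```text
time_s: 7.1
ee_pos: [0.571, 0.0418, 0.3784]
eef_rot: [-3.139, -0.001, 1.838]
force: [0.4, -0.6, -2.0]
grip_width: 0.028
grip_force: 30.0
```

>>> jog_arm(
  motion=[
    [-0.035,-0.009,0,0,0,0.059,-1],
    [-0.035,-0.007,0,0,0,0.059,-1],
    [-0.035,-0.005,0,0,0,0.059,-1],
    [-0.036,-0.003,0,0,0,0.059,-1],
    [-0.036,-0.001,0,0,0,0.059,-1],
  ],
)

```text
time_s: 7.6
ee_pos: [0.5731, -0.1375, 0.3784]
eef_rot: [-3.139, -0.001, 1.543]
force: [0.5, 0.2, -1.2]
grip_width: 0.0279
grip_force: 30.0
```

>>> jog_arm(
  motion=[
    [-0.036,0.001,0,0,0,0.059,-1],
    [0,0,0,0,0,0,-1],
    [0,0,0,0,0,0,-1],
  ],
)

```text
time_s: 7.9
ee_pos: [0.5734, -0.1726, 0.3785]
eef_rot: [-3.139, -0.001, 1.486]
force: [0.8, 0.1, -2.5]
grip_width: 0.0276
grip_force: 30.0
```

```bash
python3 - <<'E'
from h import *
m=ctrl.camera_model("top")
a,b=onz(m,(384.7,160),.18),onz(m,(382.4,240),.18);print(a,b,np.degrees(np.arctan2(*(a-b)[1::-1])))
snap("side","pics/side4.png")
t=snap("top","pics/top4.png")[1]
cv2.imwrite("pics/c4.png",np.hstack([cv2.imread("pics/side4.png")[:,100:500],t[:,220:500]]))
o=ctrl.get_obs();print(o["ee_pos"],np.degrees(o["eef_rot"]),o["force"],o["grip_width"])
y=b[1]+(.575-b[0])*(a-b)[1]/(a-b)[0];print("bar y",y)
rows([.575,y,.385],85.3,1)
E
```

```text
[ 0.65888542 -0.17553833  0.18      ] [ 0.50370159 -0.16527409  0.18      ] -3.7841746899821755
[ 0.57364843 -0.17138145  0.37953628] [-1.79924992e+02 -3.02127625e-02  8.52527729e+01] [-0.41346925  0.32676501 -1.17732819] 0.027609400097472515
bar y -0.1699899413871024
[0.0015, 0.0012, -0.0055] [-0.0013, -0.0005, -0.0008]
```

View pics/c4.png

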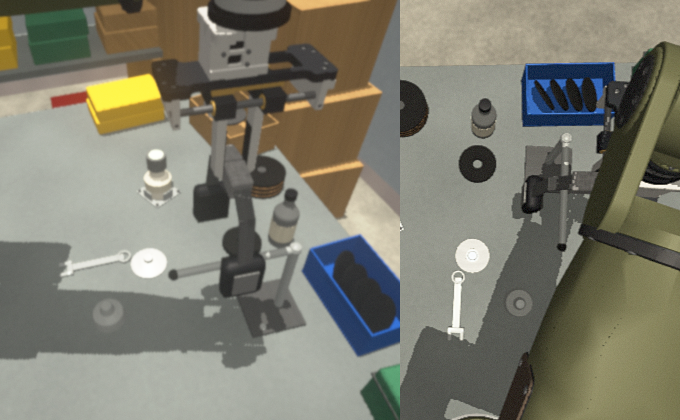

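The muffs hang upright in the grip astride the bar: in the side view the cups are on both sides of the bar, which runs from (172,274) to (300,248). Lowering now.

>>> jog_arm(
  motion=[
    [0,0.001,0.03,0,0,0,-1],
    [0,0,0.04,0,0,0,-1],
    [0,0,0.04,0,0,0,-1],
    [0,0,0.04,0,0,0,-1],
    [0,0,0.025,0,0,0,-1],
  ],
)

```text
time_s: 8.5
ee_pos: [0.5738, -0.1706, 0.2021]
eef_rot: [-3.138, -0.001, 1.489]
force: [-0.0, -0.5, -2.6]
grip_width: 0.0277
grip_force: 30.0
```

>>> jog_arm(
  motion=[
    [0,0,0.005,0,0,0,-1],
    [0,0,0.003,0,0,0,-1],
    [0,0,0,0,0,0,-1],
  ],
)

```text
time_s: 8.8
ee_pos: [0.5752, -0.172, 0.1987]
eef_rot: [3.14, 0.0, 1.487]
force: [0.1, 0.8, -1.7]
grip_width: 0.028
grip_force: 30.0
```

>>> jog_arm(
  motion=[
    [0,0,0.003,0,0,0,-1],
    [0,0,0,0,0,0,-1],
  ],
)

```text
time_s: 9.0
ee_pos: [0.5748, -0.1722, 0.195]
eef_rot: [3.141, 0.0, 1.487]
force: [-0.6, 0.6, -1.7]
grip_width: 0.0278
grip_force: 30.0
```

>>> jog_arm(
  motion=[
    [0,0,0.002,0,0,0,-1],
    [0,0,0,0,0,0,-1],
  ],
)

```text
time_s: 9.2
ee_pos: [0.5749, -0.1723, 0.1934]
eef_rot: [3.14, 0.0, 1.487]
force: [-0.9, -0.4, 2.9]
grip_width: 0.0281
grip_force: 30.0
```

>>> jog_arm(
  motion=[
    [0,0,0.001,0,0,0,-1],
    [0,0,0,0,0,0,-1],
  ],
)

```text
time_s: 9.4
ee_pos: [0.575, -0.1724, 0.1932]
eef_rot: [3.14, 0.001, 1.487]
force: [-4.8, 1.1, 11.7]
grip_width: 0.0279
grip_force: 30.0
```

Contact came at TCP z 0.193, as predicted. Releasing.

>>> jog_arm(
  motion=[
    [0,0,-0.001,0,0,0,-1],
    [0,0,0,0,0,0,0],
    [0,0,0,0,0,0,0],
    [0,0,0,0,0,0,0.3],
    [0,0,0,0,0,0,0.3],
  ],
)

```text
time_s: 9.9
ee_pos: [0.5746, -0.1722, 0.1923]
eef_rot: [-3.141, -0.0, 1.487]
force: [0.3, 0.7, 0.8]
grip_width: 0.0559
grip_force: 0.0
```

>>> jog_arm(
  motion=[
    [0,0,0,0,0,0,0.3],
    [0,0,-0.015,0,0,0,0.3],
    [0,0,-0.03,0,0,0,0.3],
    [0,0,-0.035,0,0,0,0.3],
    [0,0,-0.035,0,0,0,1],
  ],
)

```text
time_s: 10.4
ee_pos: [0.5744, -0.1722, 0.3087]
eef_rot: [-3.141, -0.0, 1.487]
force: [-0.5, -0.7, -0.1]
grip_width: 0.0659
grip_force: 0.0
```

```bash
python3 - <<'E'
from h import *
o=ctrl.get_obs();print(o["ee_pos"],np.degrees(o["eef_rot"]),o["force"],o["grip_width"])
m,im=snap("wrist","pics/w5.png");uv=proj(m,[[.575,-.171,.215],[.6,-.171,.187],[.65,-.1755,.187]]);print(uv)
snap("side","pics/side5.png");t=snap("top","pics/top5.png")[1]
cv2.imwrite("pics/c5.png",np.hstack([cv2.resize(im,(420,315)),cv2.resize(cv2.imread("pics/side5.png")[130:340,150:430],(420,315))]))
rows([.545,.19,.33],122.3,11)
E
```

```text
[ 0.5744427  -0.1721607   0.30866854] [-1.79975801e+02 -7.74192525e-03  8.51868182e+01] [-0.51780289 -0.744215   -0.06164238] 0.06589318790631205
[[281.26727786 208.39352818]
 [306.90794674 199.60159029]
 [358.4590045  199.89615606]]
[0.0326, -0.0055, -0.0019] [0.0003, 0.0002, -0.0589]
[0.0329, -0.0036, -0.0019] [0.0003, 0.0002, -0.0589]
[0.033, -0.0016, -0.0019] [0.0003, 0.0002, -0.0589]
[0.0331, 0.0003, -0.0019] [0.0003, 0.0002, -0.0589]
[0.033, 0.0023, -0.0019] [0.0003, 0.0002, -0.0589]
[0.0328, 0.0042, -0.0019] [0.0003, 0.0002, -0.0589]
[0.0325, 0.0061, -0.0019] [0.0003, 0.0002, -0.0589]
[0.0321, 0.008, -0.0019] [0.0003, 0.0002, -0.0589]
[0.0315, 0.0099, -0.0019] [0.0003, 0.0002, -0.0589]
[0.0309, 0.0117, -0.0019] [0.0003, 0.0002, -0.0589]
[0.0302, 0.0135, -0.0019] [0.0003, 0.0002, -0.0589]
```

View pics/c5.png

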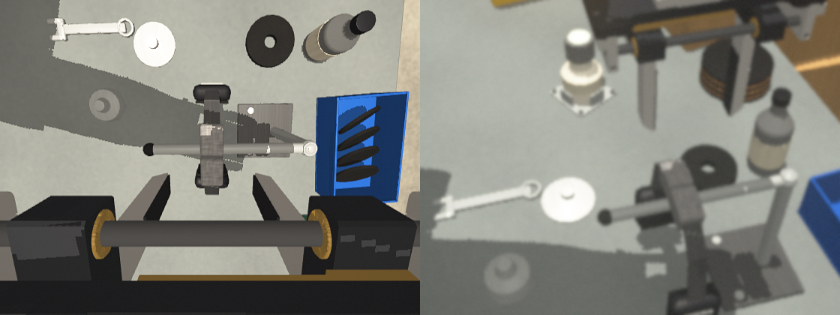

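The muffs hang level and free over the bar: in the wrist half the crown is at about (210,150) with the bar along row 149. Next is the bottle; I'm keeping the present yaw, which leaves room to turn +78°.

>>> jog_arm(
  motion=[
    [0.03,-0.004,0,0,0,0,1],
    [0.04,-0.004,0,0,0,0,1],
    [0.04,-0.004,0,0,0,0,1],
    [0.04,-0.004,0,0,0,0,1],
    [0.04,-0.004,0,0,0,0,1],
  ],
)

```text
time_s: 11.05
ee_pos: [0.5701, 0.0203, 0.306]
eef_rot: [-3.14, 0.0, 1.487]
force: [0.6, -0.1, -0.8]
grip_width: 0.094
grip_force: 0.0
```

>>> jog_arm(
  motion=[
    [0.04,-0.004,0,0,0,0,1],
    [0.04,-0.004,0,0,0,0,1],
    [0.04,-0.004,0,0,0,0,1],
    [0.04,-0.004,0,0,0,0,1],
    [0.04,-0.003,0.03,0,0,0,1],
  ],
)

```text
time_s: 11.55
ee_pos: [0.569, 0.2215, 0.2793]
eef_rot: [3.137, -0.002, 1.487]
force: [1.2, -0.6, -0.8]
grip_width: 0.0941
grip_force: 0.0
```

>>> jog_arm(
  motion=[
    [0,0,0.04,0,0,0,1],
    [0,0,0,0,0,0,1],
    [0,0,0,0,0,0,1],
  ],
)

```text
time_s: 11.85
ee_pos: [0.5684, 0.2191, 0.2376]
eef_rot: [-3.14, 0.001, 1.486]
force: [0.7, -0.7, 1.3]
grip_width: 0.0938
grip_force: 0.0
```

```bash
python3 - <<'E'
from h import *
o=ctrl.get_obs();print(o["ee_pos"],np.degrees(o["eef_rot"]),o["force"],o["grip_width"],o["qpos"])
m,im=snap("wrist","pics/w6.png");print(proj(m,[.568,.222,.125]))
E
```

```text
[0.56844408 0.21911756 0.23760488] [-1.79924571e+02  3.78968226e-02  8.51658261e+01] [ 0.70188403 -0.72048851  1.32642714] 0.09378015028308963 [ 3.07851624e-01  4.14174896e-01  1.29284720e+00 -1.08963505e-04
  1.43603990e+00  3.92239029e-01]
[[280.24412573 201.98576323]]
```

View pics/w6.png

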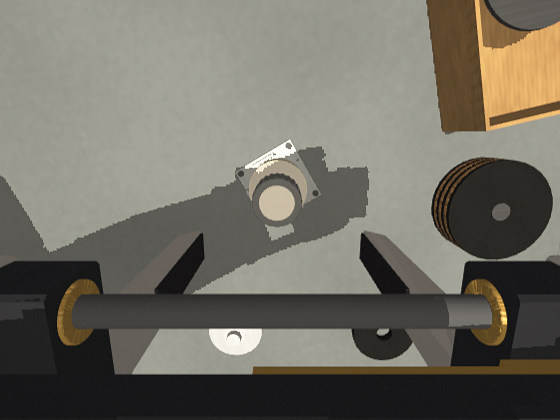

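The cap sits at about (278,202), with a dark rim roughly 50 px across, which fits 48 mm at that height. I'll fit it properly.

```bash
python3 - <<'E'
from h import *
im=cv2.imread("pics/w6.png");m=ctrl.camera_model("wrist")
g=cv2.resize(cv2.cvtColor(im[165:240,240:320],cv2.COLOR_BGR2GRAY),None,fx=4,fy=4,interpolation=cv2.INTER_CUBIC)
for c in cv2.HoughCircles(g,cv2.HOUGH_GRADIENT,1,20,param1=120,param2=18,minRadius=60,maxRadius=120)[0][:5]:
    uv=(240+c[0]/4,165+c[1]/4);print(uv,c[2]/4,onz(m,uv,.125))
p=onz(m,(278,202),.125);print(p);rows([p[0],p[1],.092],85.2,1)
E
```

```text
(np.float32(276.625), np.float32(203.375)) 17.95 [0.56529462 0.22064309 0.125     ]
(np.float32(277.875), np.float32(198.375)) 25.0 [0.56690512 0.22537977 0.125     ]
(np.float32(271.875), np.float32(195.875)) 26.225 [0.56145867 0.22826782 0.125     ]
(np.float32(284.125), np.float32(198.125)) 26.45 [0.57282981 0.2251172  0.125     ]
[0.56671556 0.22186585 0.125     ]
[0.0025, -0.0027, 0.147] [0.0012, -0.0005, -0.0011]
```

>>> jog_arm(
  motion=[
    [0.003,-0.002,0.03,0,0,0,0.6],
    [0,0,0.04,0,0,0,0.6],
    [0,0,0.035,0,0,0,0.6],
    [0,0,0.025,0,0,0,0.6],
    [0,0,0.014,0,0,0,0.6],
  ],
  squeeze=60,
)

```text
time_s: 12.4
ee_pos: [0.5673, 0.222, 0.0934]
eef_rot: [3.141, -0.0, 1.486]
force: [0.5, -0.7, 0.2]
grip_width: 0.0752
grip_force: 0.0
```

>>> jog_arm(
  motion=[
    [0,0,0,0,0,0,-1],
    [0,0,0,0,0,0,-1],
    [0,0,0,0,0,0,-1],
    [0,0,0,0,0,0,-1],
    [0,0,0,0,0,0,-1],
  ],
)

```text
time_s: 12.9
ee_pos: [0.5662, 0.2229, 0.095]
eef_rot: [-3.141, 0.0, 1.487]
force: [-10.1, -0.8, 9.8]
grip_width: 0.0474
grip_force: 60.0
```

>>> jog_arm(
  motion=[
    [0,0,0,0,0,0,-1],
    [0,0,0,0,0,0,-1],
  ],
)

```text
time_s: 13.1
ee_pos: [0.5662, 0.2229, 0.095]
eef_rot: [-3.141, -0.0, 1.487]
force: [-9.6, -1.1, 8.3]
grip_width: 0.0473
grip_force: 60.0
```

```bash
python3 - <<'E'
from h import *
o=ctrl.get_obs();print(o["ee_pos"],np.degrees(o["eef_rot"]),o["force"],o["moment"],o["grip_width"],o["grip_force"])
E
```

```text
[0.56621479 0.22287927 0.09503841] [-1.79948116e+02 -8.16446982e-05  8.51972304e+01] [-9.62284139 -1.14071502  8.34327526] [-0.41163201  2.20583961 -0.04797969] 0.047280835102117 60.02304187277332
```

>>> jog_arm(
  motion=[
    [0,-0.001,0.002,0,0,0,-1],
    [0,0,0,0,0,0,-1],
  ],
)

```text
time_s: 13.3
ee_pos: [0.5661, 0.2229, 0.0935]
eef_rot: [3.14, -0.0, 1.487]
force: [-4.6, -1.3, 8.2]
grip_width: 0.0475
grip_force: 60.0
```

>>> jog_arm(
  motion=[
    [0,0,0.002,0,0,0,-1],
    [0,0,0,0,0,0,-1],
  ],
)

```text
time_s: 13.5
ee_pos: [0.5661, 0.2229, 0.0916]
eef_rot: [3.14, -0.001, 1.487]
force: [-5.4, -2.8, 10.4]
grip_width: 0.0471
grip_force: 60.0
```

>>> jog_arm(
  motion=[
    [0,0,0.001,0,0,0,-1],
    [0,0,0,0,0,0,-1],
  ],
)

```text
time_s: 13.7
ee_pos: [0.5661, 0.2229, 0.0908]
eef_rot: [3.14, -0.001, 1.487]
force: [-5.8, -2.3, 12.1]
grip_width: 0.0476
grip_force: 60.0
```

>>> jog_arm(
  motion=[
    [0,0,0.001,0,0,0,-1],
    [0,0,0,0,0,0,-1],
  ],
)

```text
time_s: 13.9
ee_pos: [0.5662, 0.223, 0.0899]
eef_rot: [3.14, -0.001, 1.487]
force: [-6.6, -1.8, 12.6]
grip_width: 0.0473
grip_force: 60.0
```

>>> jog_arm(
  motion=[
    [0,0,0.001,0,0,0,-1],
    [0,0,0,0,0,0,-1],
  ],
)

```text
time_s: 14.1
ee_pos: [0.5662, 0.223, 0.089]
eef_rot: [3.14, -0.001, 1.487]
force: [-8.7, -2.9, 14.6]
grip_width: 0.0472
grip_force: 60.0
```

>>> jog_arm(
  motion=[
    [0,0,0,0,0,-0.08,-1],
    [0,0,0,0,0,-0.08,-1],
    [0,0,0,0,0,0,-1],
  ],
)

```text
time_s: 14.4
ee_pos: [0.5656, 0.224, 0.0887]
eef_rot: [3.141, -0.002, 1.65]
force: [-9.9, 5.3, 11.3]
grip_width: 0.047
grip_force: 60.0
```

```bash
cat > s.py <<'E'
from h import *
o=ctrl.get_obs();T=R.from_euler("xyz",o["eef_rot"]);print(o["ee_pos"].round(4),np.degrees(o["eef_rot"]).round(1),"F",o["force"].round(1),"Ftool",T.inv().apply(o["force"]).round(1),"M",o["moment"].round(2),o["grip_width"].round(4),o["grip_force"])
E
python3 s.py
```

```text
Traceback (most recent call last):
  File "s.py", line 2, in <module>
    o=ctrl.get_obs();T=R.from_euler("xyz",o["eef_rot"]);print(o["ee_pos"].round(4),np.degrees(o["eef_rot"]).round(1),"F",o["force"].round(1),"Ftool",T.inv().apply(o["force"]).round(1),"M",o["moment"].round(2),o["grip_width"].round(4),o["grip_force"])
                                                                                                                                                                                                                 ^^^^^^^^^^^^^^^^^^^^^
AttributeError: 'float' object has no attribute 'round'
```

```bash
sed -i 's/o\["grip_width"\].round(4)/o["grip_width"]/' s.py; python3 s.py
```

```text
[0.5656 0.224  0.0887] [ 1.80e+02 -1.00e-01  9.45e+01] F [-9.9  5.3 11.3] Ftool [  6.1  -9.4 -11.3] M [0.85 2.04 0.03] 0.04704185013893669 60.021100693847984
```

Mz is near zero, so the cap is turning freely. Continuing.

>>> jog_arm(
  motion=[
    [0,-0.001,0,0,0,-0.1,-1],
    [0,0,0,0,0,-0.1,-1],
    [0,0,0,0,0,-0.1,-1],
    [0,0,0,0,0,-0.1,-1],
    [0,0,0,0,0,0,-1],
  ],
)

```text
time_s: 14.9
ee_pos: [0.565, 0.2233, 0.0887]
eef_rot: [3.14, -0.0, 2.051]
force: [-6.7, 0.2, 10.8]
grip_width: 0.0475
grip_force: 60.0
```

```bash
python3 s.py
```

```text
[0.565  0.2233 0.0887] [179.9  -0.  117.5] F [-6.7  0.2 10.8] Ftool [  3.3  -5.9 -10.8] M [-0.    1.43  0.08] 0.04748415150708749 60.01843040459789
```

>>> jog_arm(
  motion=[
    [0,-0.0005,0,0,0,-0.1,-1],
    [0,0,0,0,0,-0.1,-1],
    [0,0,0,0,0,-0.1,-1],
    [0,0,0,0,0,-0.1,-1],
    [0,0,0,0,0,-0.1,-1],
  ],
)

```text
time_s: 15.4
ee_pos: [0.5634, 0.2231, 0.0886]
eef_rot: [-3.141, -0.002, 2.551]
force: [-16.2, -2.3, 16.3]
grip_width: 0.047
grip_force: 60.0
```

>>> jog_arm(
  motion=[
    [0,0,0,0,0,-0.1,-1],
    [0,0,0,0,0,-0.1,-1],
    [0,0,0,0,0,0,-1],
  ],
)

```text
time_s: 15.7
ee_pos: [0.564, 0.2227, 0.0887]
eef_rot: [3.141, -0.0, 2.751]
force: [-11.5, -3.6, 13.8]
grip_width: 0.0471
grip_force: 60.0
```

```bash
python3 s.py
```

```text
[0.564  0.2227 0.0887] [180.   -0.  157.6] F [-11.5  -3.6  13.8] Ftool [  9.3  -7.7 -13.8] M [-0.5   2.29  0.16] 0.047148348855064554 60.01893324544653
```

>>> jog_arm(
  motion=[
    [0.001,-0.0005,0,0,0,-0.05,-1],
    [0,0,0,0,0,0,-1],
  ],
)

```text
time_s: 15.9
ee_pos: [0.5636, 0.2229, 0.0888]
eef_rot: [3.14, 0.002, 2.799]
force: [-5.9, -0.7, 9.9]
grip_width: 0.0472
grip_force: 60.0
```

```bash
python3 s.py
```

```text
[0.5636 0.2229 0.0888] [1.799e+02 1.000e-01 1.603e+02] F [-5.9 -0.7  9.9] Ftool [ 5.3 -2.7 -9.9] M [-0.03  1.12  0.  ] 0.04722821947499482 60.01789453905076
```

>>> jog_arm(
  motion=[
    [0,0,0,0,0,-0.04,-1],
    [0,0,0,0,0,0,-1],
  ],
)

```text
time_s: 16.1
ee_pos: [0.5635, 0.2231, 0.0888]
eef_rot: [3.14, 0.001, 2.838]
force: [-6.9, 1.6, 10.2]
grip_width: 0.0472
grip_force: 60.0
```

```bash
python3 s.py
```

```text
[0.5635 0.2231 0.0888] [1.799e+02 1.000e-01 1.626e+02] F [-6.9  1.6 10.2] Ftool [  7.   -0.5 -10.2] M [ 0.16  1.42 -0.09] 0.047204089724499514 60.017543801805004
```

>>> jog_arm(
  motion=[
    [0,0,0,0,0,-0.03,-1],
    [0,0,0,0,0,0,-1],
  ],
)

```text
time_s: 16.3
ee_pos: [0.5633, 0.2231, 0.0887]
eef_rot: [3.14, 0.001, 2.868]
force: [-7.8, 0.9, 10.9]
grip_width: 0.0473
grip_force: 60.0
```

```bash
python3 s.py
```

```text
[0.5633 0.2231 0.0887] [179.9   0.  164.3] F [-7.8  0.9 10.9] Ftool [  7.7  -1.2 -10.9] M [ 0.23  1.55 -0.18] 0.047305389059533035 60.017985730664805
```

Turned 79°, with a slight counter-moment, so it is at the stop. I'll lift gently and watch the force.

>>> jog_arm(
  motion=[
    [0.0005,0,-0.004,0,0,0,-1],
    [0,0,-0.005,0,0,0,-1],
    [0,0,-0.003,0,0,0,-1],
    [0,0,0,0,0,0,-1],
  ],
)

```text
time_s: 16.7
ee_pos: [0.563, 0.2226, 0.0992]
eef_rot: [3.141, 0.001, 2.867]
force: [0.1, 0.4, -0.7]
grip_width: 0.0476
grip_force: 60.0
```

```bash
python3 s.py
```

```text
[0.563  0.2226 0.0992] [1.800e+02 1.000e-01 1.643e+02] F [ 0.1  0.4 -0.7] Ftool [-0.   0.5  0.7] M [ 0.09  0.07 -0.05] 0.04757795282578845 60.01080955378711
```

The cap is free, with about zero force 4 mm above its seat. Lifting to about 10 cm.

>>> jog_arm(
  motion=[
    [0,0,-0.01,0,0,0,-1],
    [0,0,-0.02,0,0,0,-1],
    [0,0,-0.025,0,0,0,-1],
    [0,0,-0.025,0,0,0,-1],
    [0,0,-0.015,0,0,0,-1],
  ],
)

```text
time_s: 17.2
ee_pos: [0.5632, 0.2226, 0.1962]
eef_rot: [3.14, 0.002, 2.867]
force: [-0.2, -0.6, -0.6]
grip_width: 0.0473
grip_force: 60.0
```

>>> jog_arm(
  motion=[
    [0,0,0,0,0,0,-1],
    [0,0,0,0,0,0,-1],
    [0,0,0,0,0,0,-1],
    [0,0,0,0,0,0,-1],
  ],
)

```text
time_s: 17.6
ee_pos: [0.5624, 0.2225, 0.1925]
eef_rot: [-3.141, -0.001, 2.867]
force: [-0.1, -0.0, -0.9]
grip_width: 0.0472
grip_force: 60.0
```

```bash
python3 s.py; python3 - <<'E'
from h import *
s=snap("side","pics/side9.png")[1]
w=snap("wrist","pics/w9.png")[1]
cv2.imwrite("pics/c9.png",np.hstack([cv2.resize(s[80:350,200:480],(400,386)),cv2.resize(w,(400,386))]))
E
```

```text
[0.5624 0.2225 0.1925] [-1.799e+02 -1.000e-01  1.643e+02] F [-0.1 -0.  -0.9] Ftool [ 0.1 -0.1  0.9] M [-0.01 -0.    0.03] 0.047235861262655755 60.01077325665392
```

View pics/c9.png

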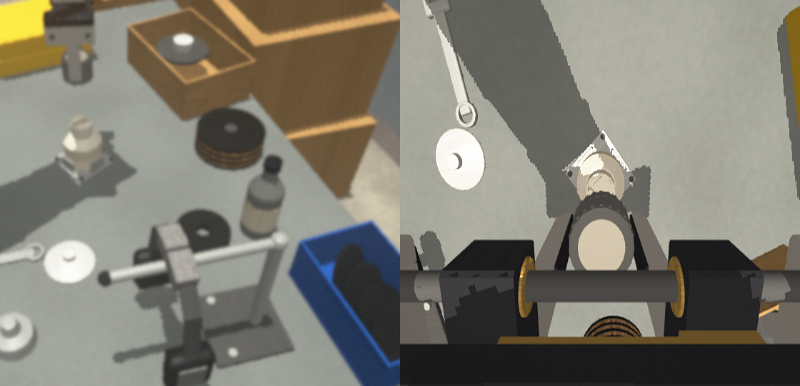

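The cap is level in the fingers at about (600,250) in the right half, above the open neck. The muffs still hang on the bar at (178,245) in the left half. Handing in.

```bash
python3 -c "
from station import ctrl
print(ctrl.hand_in())"
```

```text
the job is handed in; nothing more can be done
None
```

The ear defenders hang free on the bar and the cap is held level about 10 cm above the open bottle; I handed the job in at about 18 s, and no verdict came back.

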